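# Shut the drying cabinet on a gilded block

## Robot

A 6-joint arm with a two-finger parallel gripper is mounted at the origin on the work surface. World frame = base frame: x ahead of the robot, y to its left, z up, the work surface at z = 0. Lengths are in m, angles in rad, forces in N, time in s.
With the tool pointing down it reaches from about 0.325 to 0.775 m from the base axis. Payload 5.5 kg.
Tool frame: the origin (TCP) lies at the very end of the fingers, on their centre line; the grasp point (between the pads) lies 19 mm behind it (arm.grasp_offset is the x of the grasp point in the tool frame, in m); x points along the fingers, y is the direction in which the jaws open and shut, and the axes are right-handed (so a half turn about x gives the same grasp; the last joint's range is limited). The gripper opens to 85 mm and grips with 20 to 120 N. Pads are 22 mm wide; open, the fingers measure 114 mm over their backs; the gripper's body (76 mm by 85 mm) begins 54 mm behind the grasp point. The pads swing forward as they close: fully open they stand 13 mm farther back than shut.
Start: joints at [-1.171, 0.091, 1.231, -0, 1.82, -0.057], TCP at [0.265, -0.538, 0.231] pointing down, gripper open.
Joint ranges: [-2.87, 2.87], [-0.86, 2.18], [0.17, 2.46], [-1.51, 4.65], [0.06, 2.69], [-2.65, 2.65]. Speed limits (rad/s): [2.57, 2.57, 3.01, 3.14, 3.14, 3.14].

## Interface

Orientations are given as a 3x3 rotation matrix whose columns are the frame's x, y, z axes.
In Python, from station import readout, imaging, arm gives the robot as it stands. The module is installed in compiled form; this text tells all that it offers.
- The arm moves only by the tool send_rows, never from a script. Its argument "deltas" is one flat list of numbers, 5 for each row, row after row: the gripper's target within -1 to 1 (fully open at 1, half-way at 0, shut at -1), then the shift along the tool's x, y, z in cm, then the turn about the tool's x in degrees. In form: [fingers, dx, dy, dz, spin, fingers, dx, dy, dz, spin, ...]. A call has 1 to 12 rows; each row shifts and turns the commanded pose from where the row before left it, along the tool's axes as they then stand; what a row does not reach is not made up. A row lasts 1/8 s, in which the tool goes at most 62.5 mm and 10.7 degrees, less where a joint would pass 70% of its speed; a pose out of reach is approached as far as the arm can. A call is refused whole if a number of a shift passes 6.25 or a number of a turn 10.7, either way. A call with a gripper value outside its range is refused whole. The fingers move at their own pace and stop on an object; "squeeze" is the grip in N (left out, the last holds). Time passes only in rows, so rows that do not move let the fingers close. It gives the time, the measured TCP pose, the force and the opening at its end, in the units of the state.
- readout.sense(): the state, without advancing time (a new reading comes with each control period).
- imaging.snapshot(name): name is "side" or "top"; returns a dict with "pixels" (384x512x3 uint8, red, green, blue), "z_map" (384x512 float32, m along the optical axis (not along the pixel's ray), 0 where there is no reading), "fx", "fy", "cx", "cy" (pixels), "xyz" and "orientation" of the camera in the world. Camera axes: x right, y up, looking along -z (the intrinsics and any distortion apply to the point x, -y, -z); pixel columns grow to the right and rows downward; lengths in m; the calibration is good to about 2 mm. A picture is of the moment at which its call begins.
- arm.close_job(): hands the job in, once; it reports no verdict.
The state is a dict: "t": time; "joint_positions": joint angles; "joint_vel": joint speeds; "joint_efforts": joint torques, N m; "eef_pos": TCP position; "ee_rot": TCP orientation; "ft_force": force on the tool from outside, world axes, zero at the start; "ft_torque": the same for the moment, N m; "gripper_width": opening from 0.0 (shut) to 1.0 (fully open).
Only numpy, scipy, OpenCV 4.12 (cv2) and the standard library are available. Lean on these libraries where they do the work, as an engineer would, in place of code of your own. Each camera call takes 0.05 s, during which the arm holds its last target.

## Task

Put the freshly gilded block away to dry: slide the cabinet's pulled-out tray fully home with the block left standing untouched on it, then push the door shut until its sprung latch snaps in and holds by itself, and let go. Do it gently: do not slam the door or lean on it with more than about 15 N, and leave everything else on the bench alone.

Things in the scene. Friction and masses are not known exactly. Their poses are not given: they have to be found in the camera images.
- cabinet: drying cabinet, fixed: clear box with aluminium frame, 200 mm deep (its x), 220 wide (its y), roof top at 150, set back 20 from the front. Origin: centre of its underside. Its open front is its -x face (at x = -100), facing roughly to the robot's right; hinge at the -y end, latch at the +y end. Steel strike bracket stands outside the +y wall, 56 to 106 mm up, reaching up to 46 mm in front of the front edge; a 10 mm plunger rod, 28 mm up, up to 70 mm.
- tray (a joint): how far the flat aluminium tray is pulled out of the cabinet's front along the cabinet's -x, m; 0 = fully home at a rigid stop, its front plate flush with the cabinet's front edges. Slides with about 1.5 N of friction and stays where left. The gilded block stands loose on it.
- tray_front (a point): middle of the top edge of the tray's upright front plate, on its outer face (the face to push). Plate 150 mm wide, 6 thick, from 17 to 123 mm above the bench, open above and in front. Axes as the cabinet's: x points into the cabinet.
- block_center (a point): centre, half-way up, of the concrete block with gilded bevelled top that stands loose on the tray: 52 mm square, 70 mm tall, about 0.33 kg, delicate: not to be touched; z axis up. The tray floor is 22 mm above the bench.
- door (a joint): door angle, rad; about 0 = shut, grows to 1.9 as it opens (counter-clockwise from above). Swings easily, stays where left. Strike and stop are screwed on through slots, up to 14 mm deeper or shallower than nominal, not reported: the latched angle lies anywhere from -0.07 to +0.07. Unlatched, a sprung kick-out plunger pushes it back beyond 0.11 when let go.
- door_hinge (a point): on the door's vertical hinge axis, at the height of the door's top edge (150 mm). Its axes turn with the door: +y runs along the leaf from hinge to free edge, +x points through the door from outer to inner face (into the cabinet when shut).
- door_edge (a point): top corner of the door's free edge, on its outer face, 225 mm from the hinge axis. Door: aluminium frame with clear pane, 12 mm thick (6 either side of the hinge axis), from 12 to 150 mm above the bench. The bevelled bolt sticks 10 mm out of the free edge, 81 mm up. A 16 mm knob stands 12 mm out of the outer face, 12 mm from the free edge, 45 mm up.
- door_push (a point): good place to push: outer face, 190 mm from the hinge axis, 112 mm up; axes as door_hinge. Pushed here slowly, a plunger resists with 1 to 3 N over the last 35 mm and the bolt's bevel with up to about 12 N in all over the last 10 mm; the force drops as the bolt snaps in, then a hard stop is met 1 to 5 mm on. 13 to 15 N is past the snap; over 18 N overloads the door.
- raw_block: loose bystander: bare dark concrete block, 60 mm square, 79 mm tall; origin at the centre of its underside
- size_jar: loose bystander: jar, 56 mm diameter, 70 mm tall; origin under its centre
- dish: loose bystander: flat white dish, 110 mm across, 22 mm tall; origin under its centre
- brush: loose bystander: brush, 200 mm long, lying along its own x; origin under its middle
- knife: loose bystander: gilder's spatula, 240 mm long, lying along its own x; origin under its middle
- varnish: loose bystander: bottle, 60 mm diameter, 130 mm tall; origin under its centre
- leaf_book: loose bystander: book of leaf, 100 x 100 x 16 mm, lying flat; origin under its centre
Mind the look-alikes: they are no part of the job. Leave any purple look-alike of the part that bears block_center alone.

How it is judged:
On the way:
1. the tray is fully home (within 5 mm) while the door is still open (value of joint tray below 0.005 m and value of joint door above 0.5 rad), for 0.2 s.
At the end, for the whole second after the job is handed in: the door stays shut by its latch with nothing holding it (door angle below 0.09 rad, which an unlatched door cannot keep) and at rest, the tray is within 5 mm of home, and the block stands upright (within 0.1 rad) on the tray (value of joint door below 0.09 rad and velocity of joint door between -0.1 and 0.1 rad/s and value of joint tray below 0.005 m and angle between block_center's own z axis and vertical below 0.1 rad and x of block_center in the frame of tray_front between 0.02 and 0.16 m and y of block_center in the frame of tray_front between -0.07 and 0.07 m and z of block_center in the frame of tray_front below -0.035 m); the robot touches nothing.
It fails at once if the robot presses on the door with more than 18 N (contact force between any of the fingers, the arm and door above 18 N).
It fails at once if the door is slammed (faster than 1.5 rad/s just before the latch) (value of joint door between 0.12 and 0.25 rad and velocity of joint door below -1.5 rad/s).
It fails at once if the gilded block is tipped (more than 0.35 rad) (angle between block_center's own z axis and vertical above 0.35 rad).
It fails at once if the robot touches the gilded block (contact force between any of the fingers, the arm and block above 0.5 N).
It fails at once if another thing on the bench is moved more than 15 mm (distance of any of raw_block, size_jar, dish, brush, knife, varnish, leaf_book from where it was at the start of the episode above 0.015 m).
It also fails if it takes over 59 s, if anything falls off the work surface, if the arm or the gripper's body presses on something with over 40 N, if the wrist force passes 120 N, or if a joint passes its speed limit or range.

## Working session

There is one attempt and no reset: what is moved stays moved. The work goes in short steps, Python scripts to look and compute and a tool call to move; the robot and the scene stay as the last step left them, time stands still between calls to the robot, and variables do not carry over. Pictures are saved under pics/ and viewed, and the job is handed in when it is done.

Besides the shell and the picture viewer there is one more tool, called as a command line: name --argument value ..., lists and objects as JSON in quotes. send_rows: Moves the arm, as the interface text tells. Its arguments: {"type":"object","properties":{"deltas":{"type":"array","items":{"type":"number"}},"squeeze":{"type":"number"}},"required":["deltas"]}

```bash
mkdir -p pics
cat > h.py <<'E'
import numpy as np, cv2
from station import readout, imaging, arm
def snap(n,tag):
    d=imaging.snapshot(n); cv2.imwrite(f'pics/{tag}.png',cv2.cvtColor(d['pixels'],cv2.COLOR_RGB2BGR)); np.save(f'pics/{tag}.npy',d,allow_pickle=True); return d
def load(tag): return np.load(f'pics/{tag}.npy',allow_pickle=True).item()
def pt(d,u,v,z=None):
    r=np.array([(u-d['cx'])/d['fx'],-(v-d['cy'])/d['fy'],-1.0]); R=np.array(d['orientation']); o=np.array(d['xyz'])
    w=R@r
    if z is None: return o+w*d['z_map'][int(v),int(u)]
    return o+w*(z-o[2])/w[2]
def proj(d,p):
    R=np.array(d['orientation']); c=R.T@(np.array(p)-np.array(d['xyz']))
    return d['cx']+d['fx']*c[0]/-c[2], d['cy']-d['fy']*c[1]/-c[2]
def crop(tag,u0,v0,u1,v1,k,out):
    im=cv2.imread(f'pics/{tag}.png')[v0:v1,u0:u1]; cv2.imwrite(f'pics/{out}.png',cv2.resize(im,None,fx=k,fy=k,interpolation=cv2.INTER_CUBIC))
E
python3 - <<'E'
from h import *
for n in('side','top'):
    d=snap(n,n+'0'); print(n,d['fx'],d['fy'],d['cx'],d['cy'],d['xyz'],d['orientation'],[k for k in d])
print(readout.sense())
E
```

```text
side 366.06485652109785 366.06485652109785 255.76110985083008 186.33199631667193 [0.36363749 0.71238993 0.68601233] [[-0.96784165  0.15692104 -0.19661723]
 [-0.25145556 -0.58093606  0.77413396]
 [ 0.00725587  0.79867958  0.60171278]] ['pixels', 'z_map', 'fx', 'fy', 'cx', 'cy', 'xyz', 'orientation']
top 450.3792172642175 450.3792172642175 250.94064626142026 184.70882929975807 [ 0.40040053 -0.04274657  1.25274802] [[ 0.00914156  0.99374728 -0.11127796]
 [-0.99993801  0.00979205  0.00530043]
 [ 0.00635693  0.1112226   0.99377519]] ['pixels', 'z_map', 'fx', 'fy', 'cx', 'cy', 'xyz', 'orientation']
{'t': 0.1, 'joint_positions': array([-1.17066777e+00,  9.18089370e-02,  1.23176626e+00,  2.53885168e-06,
        1.81980710e+00, -5.67401509e-02]), 'joint_vel': array([ 0.00041755, -0.0009369 , -0.00362901, -0.00034732,  0.00126164,
       -0.00133785]), 'joint_efforts': array([ 3.27190690e-03, -4.60217285e+01, -4.19218934e+01, -1.91780629e-05,
        1.06310996e-02, -1.37930388e-05]), 'eef_pos': array([ 0.2645628 , -0.53824034,  0.23024831]), 'ee_rot': array([[-6.94866399e-04,  4.41140068e-01, -8.97437997e-01],
       [ 1.64924131e-03, -8.97436487e-01, -4.41140603e-01],
       [-9.99998399e-01, -1.78662560e-03, -1.03947964e-04]]), 'ft_force': array([-0.55310315,  0.00839334, -0.34292935]), 'ft_torque': array([-0.02350238, -0.02650793,  0.00414078]), 'gripper_width': 1.0038086366567465}
```

```bash
ls pics
```

```text
side0.npy
side0.png
top0.npy
top0.png
```

View pics/side0.png

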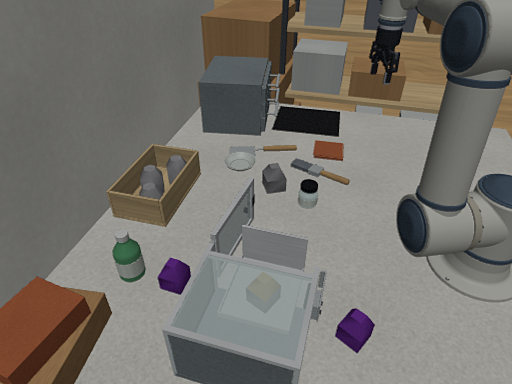

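View pics/top0.png

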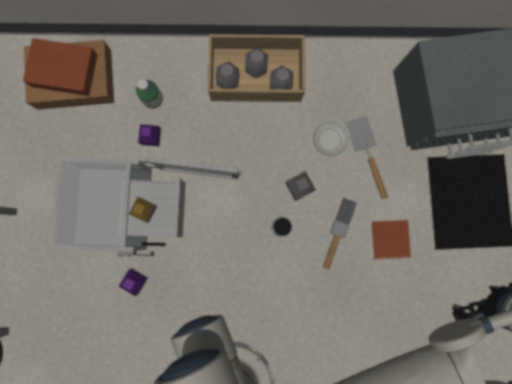

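Run:
```python
from h import *
crop('top0',40,120,260,300,3.6,'c1'); crop('side0',160,170,390,384,3.4,'c2')
```

```text
(no output)
```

View pics/c1.png

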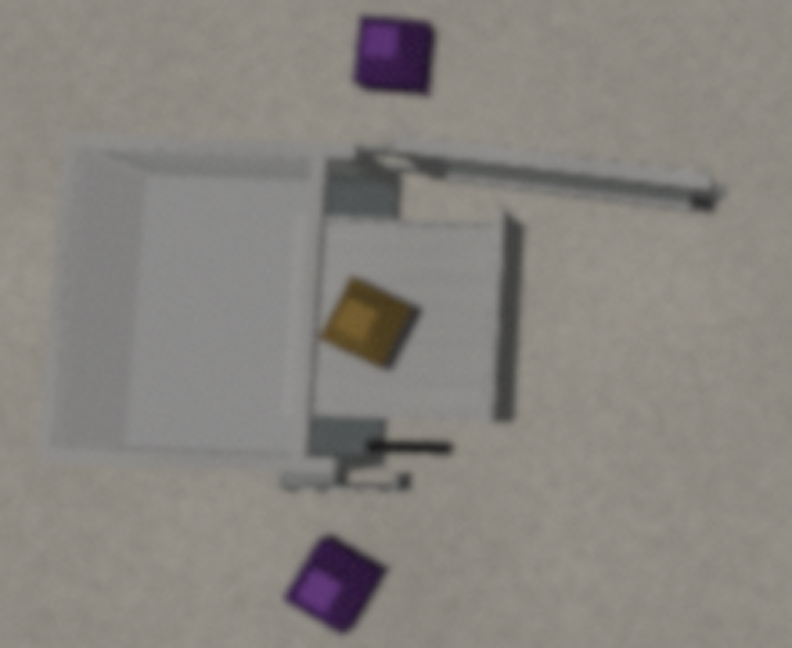

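View pics/c2.png

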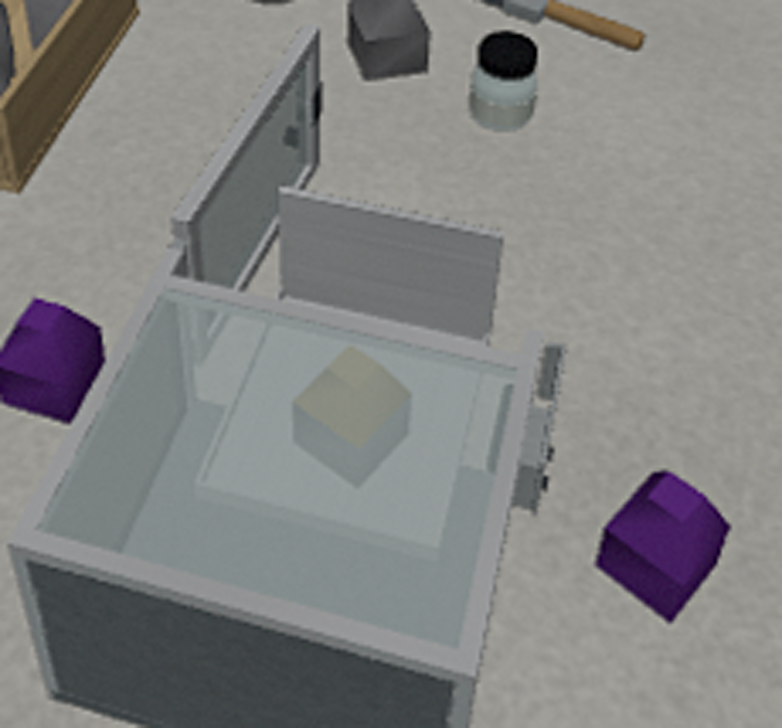

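Run:
```python
from h import *
d=load('top0'); s=load('side0')
c=lambda x,y:(40+x/3.6,120+y/3.6)
q=lambda x,y:(160+x/3.4,170+y/3.4)
def P(n,dd,uv,z): print(n,np.round(pt(dd,*uv,z),4))
P('plate far top',d,c(504,208),.123);P('plate near top',d,c(497,420),.123)
P('s plate far top',s,q(281,188),.123);P('s plate near top',s,q(502,237),.123)
P('cab roof front far',d,c(327,148),.15);P('near',d,c(308,466),.15)
P('cab back far',d,c(72,140),.15);P('near',d,c(48,464),.15)
P('s roof front far',s,q(165,287),.15);P('s roof front near',s,q(535,365),.15);P('s back far',s,q(12,545),.15);P('s back near',s,q(475,668),.15)
P('door hinge top',d,c(360,149),.15);P('door free',d,c(718,185),.15)
P('door free s',s,q(317,30),.15);P('door hinge s',s,q(180,220),.15)
P('strike tip',d,c(452,448),.106);P('strike tip2',d,c(408,480),.08)
P('block',d,c(371,322),.092)
# depth points
for uv in [(300,185),(283,227),(331,138)]: print(np.round(pt(d,*uv),3))
```

```text
plate far top [0.5428 0.1306 0.123 ]
plate near top [0.395  0.1315 0.123 ]
s plate far top [0.5395 0.136  0.123 ]
s plate near top [0.3923 0.1431 0.123 ]
cab roof front far [0.5797 0.2491 0.15  ]
near [0.3632 0.2534 0.15  ]
cab back far [0.5835 0.4241 0.15  ]
near [0.363  0.4278 0.15  ]
s roof front far [0.5722 0.2602 0.15  ]
s roof front near [0.3601 0.2616 0.15  ]
s back far [0.5849 0.4307 0.15  ]
s back near [0.3654 0.4328 0.15  ]
door hinge top [0.5792 0.2264 0.15  ]
door free [ 0.5567 -0.0199  0.15  ]
door free s [ 0.5527 -0.0058  0.15  ]
door hinge s [0.5825 0.2068 0.15  ]
strike tip [0.3751 0.1651 0.106 ]
strike tip2 [0.3516 0.2005 0.08  ]
block [0.4636 0.2281 0.092 ]
[ 0.532 -0.178  0.079]
[ 0.422 -0.134  0.067]
[ 0.675 -0.274  0.007]
```

send_rows --deltas '[-1, 0, 0, 0, 10, -1, 0, 0, 0, 10, -1, 0, 0, 0, 6.2]'

```text
t: 0.48
eef_pos: [0.2646, -0.5383, 0.2306]
ee_rot: [[-0.0, -0.005, -1.0], [0.001, -1.0, 0.005], [-1.0, -0.001, 0.0]]
ft_force: [0.7, -0.2, 0.8]
gripper_width: 0.378
```

send_rows --deltas '[-1, 0, -5.2, -1.7, 0, -1, 0, -5.2, -1.7, 0, -1, 0, -5.2, -1.7, 0, -1, 0, -5.2, -1.7, 0, -1, 0, -5.2, -1.7, 0, -1, 0, -5.2, -1.7, 0, -1, 0, -5.2, -1.7, 0, -1, 0, -5.2, -1.7, 0, -1, 0, -5.2, -1.7, 0, -1, 0, -5.2, -1.7, 0, -1, 0, -5.2, -1.7, 0]'

```text
t: 1.85
eef_pos: [0.452, 0.0352, 0.231]
ee_rot: [[-0.0, -0.0, -1.0], [-0.0, -1.0, 0.0], [-1.0, 0.0, 0.0]]
ft_force: [1.7, -0.8, 0.5]
gripper_width: 0.001
```

send_rows --deltas '[-1, 0, -3, -1.7, 0, -1, 0, 0, 0, 0]'

```text
t: 2.1
eef_pos: [0.469, 0.0652, 0.2303]
ee_rot: [[-0.002, 0.003, -1.0], [0.0, -1.0, -0.003], [-1.0, -0.0, 0.002]]
ft_force: [-0.3, 1.1, -0.1]
gripper_width: 0.001
```

Run:
```python
from h import *
d=snap('side','side1');snap('top','top1')
crop('side1',130,120,390,384,2.2,'c3'); crop('top1',40,100,300,320,2.8,'c4')
print(proj(d,[0.468,0.068,.23]))
```

```text
(np.float64(282.380717190184), np.float64(174.10221573111016))
```

View pics/c3.png

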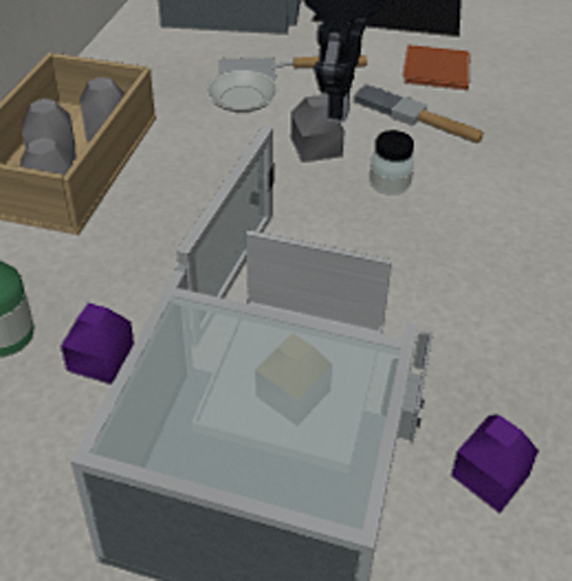

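View pics/c4.png

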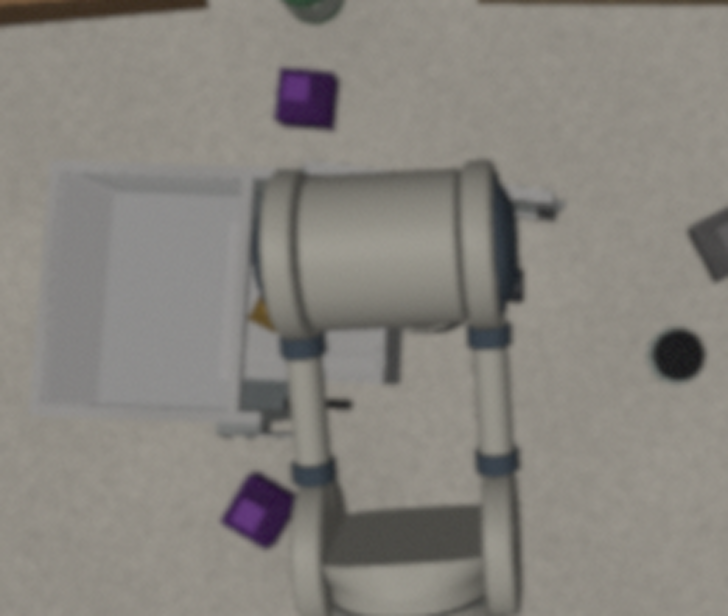

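send_rows --deltas '[-1, 4.5, 0, 0, 0, -1, 4.5, 0, 0, 0, -1, 4.5, 0, 0, 0, -1, 0, -1, 0, 0, -1, 0, -1, 0, 0, -1, 0, -1, 0, 0, -1, 0, -0.5, 0, 0, -1, 0, -0.5, 0, 0, -1, 0, -0.5, 0, 0, -1, 0, -0.5, 0, 0, -1, 0, -0.5, 0, 0]'

```text
t: 3.58
eef_pos: [0.4689, 0.1187, 0.0962]
ee_rot: [[-0.0, -0.001, -1.0], [-0.0, -1.0, 0.001], [-1.0, 0.0, 0.0]]
ft_force: [-1.1, -0.1, -0.4]
gripper_width: -0.001
```

send_rows --deltas '[-1, 0, -0.4, 0, 0, -1, 0, -0.4, 0, 0, -1, 0, -0.4, 0, 0, -1, 0, -0.4, 0, 0, -1, 0, -0.5, 0, 0, -1, 0, -0.5, 0, 0, -1, 0, -0.6, 0, 0, -1, 0, -0.6, 0, 0, -1, 0, -0.6, 0, 0, -1, 0, -0.6, 0, 0, -1, 0, -0.6, 0, 0, -1, 0, -0.6, 0, 0]'

```text
t: 5.08
eef_pos: [0.469, 0.1808, 0.0962]
ee_rot: [[-0.0, -0.0, -1.0], [-0.0, -1.0, 0.0], [-1.0, 0.0, 0.0]]
ft_force: [1.6, -0.9, -0.4]
gripper_width: -0.001
```

Run:
```python
from h import *
d=snap('side','side2')
crop('side2',130,120,390,384,2.2,'c5')
```

```text
(no output)
```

View pics/c5.png

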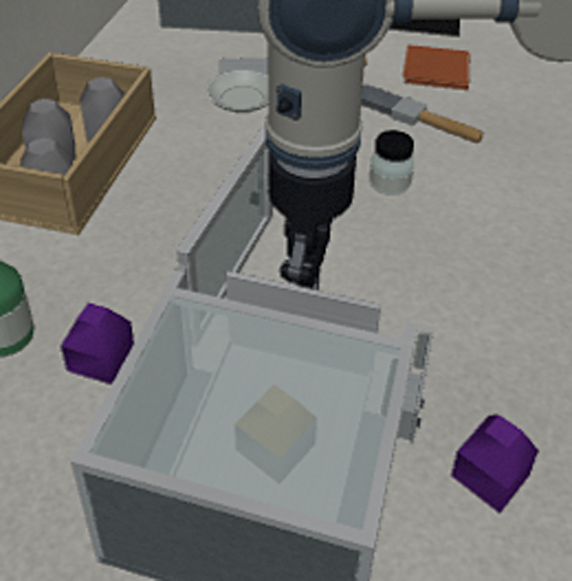

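The tray is moving (plate's top edge now at about (303,290) in the crop) and the block is still upright.

send_rows --deltas '[-1, 0, -0.5, 0, 0, -1, 0, -0.5, 0, 0, -1, 0, -0.5, 0, 0, -1, 0, -0.4, 0, 0, -1, 0, -0.3, 0, 0, -1, 0, -0.2, 0, 0, -1, 0, -0.2, 0, 0, -1, 0, -0.1, 0, 0, -1, 0, -0.1, 0, 0]'

```text
t: 6.25
eef_pos: [0.469, 0.2084, 0.0963]
ee_rot: [[0.0, -0.001, -1.0], [-0.0, -1.0, 0.001], [-1.0, 0.0, -0.0]]
ft_force: [1.8, -1.6, -0.2]
gripper_width: 0.001
```

send_rows --deltas '[-1, 0, -0.1, 0, 0, -1, 0, -0.1, 0, 0, -1, 0, -0.1, 0, 0]'

```text
t: 6.62
eef_pos: [0.469, 0.2115, 0.0963]
ee_rot: [[0.0, -0.001, -1.0], [0.0, -1.0, 0.001], [-1.0, -0.0, -0.0]]
ft_force: [2.1, -2.2, -0.5]
gripper_width: -0.001
```

send_rows --deltas '[-1, 0, -0.1, 0, 0, -1, 0, -0.1, 0, 0, -1, 0, -0.1, 0, 0]'

```text
t: 7.0
eef_pos: [0.469, 0.2145, 0.0963]
ee_rot: [[-0.0, -0.001, -1.0], [-0.0, -1.0, 0.001], [-1.0, 0.0, 0.0]]
ft_force: [0.8, -1.5, 0.5]
gripper_width: 0.001
```

send_rows --deltas '[-1, 0, -0.1, 0, 0, -1, 0, -0.1, 0, 0, -1, 0, -0.1, 0, 0]'

```text
t: 7.38
eef_pos: [0.469, 0.2174, 0.0963]
ee_rot: [[-0.0, -0.001, -1.0], [-0.0, -1.0, 0.001], [-1.0, 0.0, 0.0]]
ft_force: [0.6, -3.4, 0.3]
gripper_width: 0.002
```

Run:
```python
from h import *
d=snap('side','side3')
crop('side3',170,200,350,340,4,'c6')
print(readout.sense()['ft_force'])
```

```text
[ 0.73845756 -2.18312705  0.21938376]
```

View pics/c6.png

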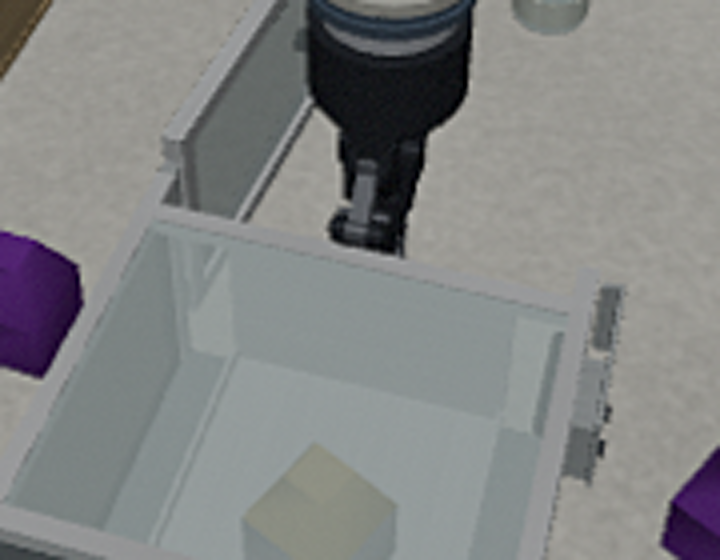

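send_rows --deltas '[-1, 0, -0.1, 0, 0, -1, 0, -0.1, 0, 0]'

```text
t: 7.68
eef_pos: [0.469, 0.2177, 0.0963]
ee_rot: [[-0.0, -0.002, -1.0], [-0.003, -1.0, 0.002], [-1.0, 0.003, 0.0]]
ft_force: [0.2, -10.7, 2.4]
gripper_width: -0.003
```

send_rows --deltas '[-1, 0, -0.1, 0, 0, -1, 0, -0.1, 0, 0]'

```text
t: 7.92
eef_pos: [0.469, 0.2178, 0.0964]
ee_rot: [[-0.001, -0.003, -1.0], [-0.007, -1.0, 0.003], [-1.0, 0.007, 0.001]]
ft_force: [-2.5, -19.2, 4.2]
gripper_width: -0.001
```

send_rows --deltas '[-1, 0, -0.1, 0, 0, -1, 0, -0.1, 0, 0]'

```text
t: 8.18
eef_pos: [0.4689, 0.2179, 0.0964]
ee_rot: [[-0.002, -0.004, -1.0], [-0.011, -1.0, 0.004], [-1.0, 0.011, 0.002]]
ft_force: [-4.1, -28.0, 7.4]
gripper_width: -0.002
```

send_rows --deltas '[-1, 0, 0.5, 0, 0, -1, 0, 0.8, 0, 0, -1, 0, 2, 0, 0, -1, 0, 3, 0, 0, -1, -4, 0, 0, 0, -1, -5, 0, 0, 0, -1, -5, 0, 0, 0, -1, -2, 3, -4, 0, -1, 0, 4, -4, 0, -1, 0, 4, -4, 0, -1, 0, 3, -5, 0, -1, 0, 0, 0, 0]'

```text
t: 9.68
eef_pos: [0.6406, 0.0168, 0.2513]
ee_rot: [[-0.007, -0.004, -1.0], [-0.0, -1.0, 0.004], [-1.0, 0.0, 0.007]]
ft_force: [-0.2, -0.3, -0.8]
gripper_width: -0.002
```

Run:
```python
from h import *
d=snap('side','side4');d=snap('top','top4')
crop('side4',130,120,390,384,2.2,'c7'); crop('top4',40,100,300,320,2.8,'c8')
```

```text
(no output)
```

View pics/c7.png

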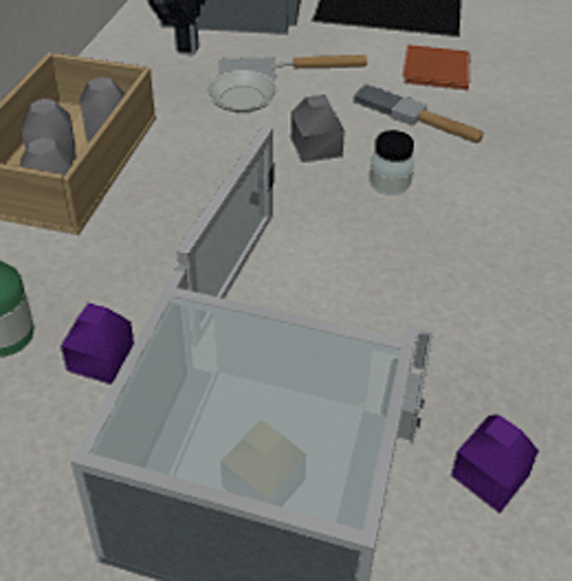

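View pics/c8.png

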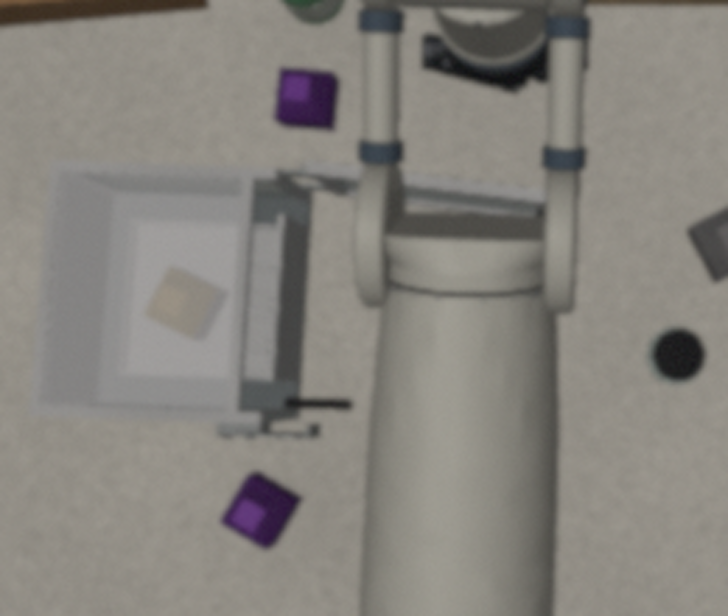

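Run:
```python
from h import *
H=np.array([.58,.227])
def C(a,r=.19):
    u=np.array([-np.cos(a),-np.sin(a)]);n=np.array([np.sin(a),-np.cos(a)])
    hx,hy=.011,.0145
    # support of box in direction -n
    off=.006+abs(n[0])*hx+abs(n[1])*hy
    return H+r*u+n*off
p=C(1.5);print(p)
for a in np.arange(1.45,0.1,-.06):
    c=C(a);print(round(a,2),np.round(c,4),'rows dy,dz cm',np.round(-(c-p)[1]*100,2),np.round(-(c-p)[0]*100,2)); p=c
```

```text
[0.58451298 0.03620281]
1.45 [0.5756 0.0361] rows dy,dz cm 0.01 0.89
1.39 [0.5649 0.0366] rows dy,dz cm -0.05 1.07
1.33 [0.5542 0.0377] rows dy,dz cm -0.11 1.07
1.27 [0.5436 0.0394] rows dy,dz cm -0.17 1.07
1.21 [0.533  0.0417] rows dy,dz cm -0.23 1.06
1.15 [0.5224 0.0446] rows dy,dz cm -0.29 1.05
1.09 [0.512  0.0482] rows dy,dz cm -0.36 1.04
1.03 [0.5018 0.0523] rows dy,dz cm -0.42 1.02
0.97 [0.4918 0.0571] rows dy,dz cm -0.48 1.0
0.91 [0.482  0.0625] rows dy,dz cm -0.54 0.98
0.85 [0.4725 0.0685] rows dy,dz cm -0.6 0.95
0.79 [0.4633 0.0751] rows dy,dz cm -0.66 0.92
0.73 [0.4545 0.0823] rows dy,dz cm -0.72 0.88
0.67 [0.4461 0.09  ] rows dy,dz cm -0.77 0.84
0.61 [0.4381 0.0983] rows dy,dz cm -0.83 0.8
0.55 [0.4306 0.1071] rows dy,dz cm -0.88 0.75
0.49 [0.4236 0.1164] rows dy,dz cm -0.93 0.7
0.43 [0.4172 0.1262] rows dy,dz cm -0.98 0.64
0.37 [0.4114 0.1364] rows dy,dz cm -1.02 0.58
0.31 [0.4061 0.147 ] rows dy,dz cm -1.06 0.52
0.25 [0.4015 0.1579] rows dy,dz cm -1.1 0.46
0.19 [0.3976 0.1692] rows dy,dz cm -1.13 0.39
0.13 [0.3944 0.1807] rows dy,dz cm -1.15 0.32
```

send_rows --deltas '[-1, 0, -2, 0, 0, -1, 4, 0, 0, 0, -1, 5, 0, 0, 0, -1, 4.9, 0, 0, 0, -1, 0, 0, 1, 0, -1, 0, 0, 1, 0, -1, 0, 0, 1, 0]'

```text
t: 10.65
eef_pos: [0.6095, 0.0409, 0.1215]
ee_rot: [[0.006, 0.0, -1.0], [0.0, -1.0, -0.0], [-1.0, -0.0, -0.006]]
ft_force: [-0.2, -0.7, -0.3]
gripper_width: 0.007
```

send_rows --deltas '[-1, 0.9, 0.4, 0.8, 0, -1, 0, 0, 0.8, 0, -1, 0, 0, 0.8, 0, -1, 0, 0, 0.8, 0, -1, 0, 0, 0.8, 0, -1, 0, -0.1, 0.9, 0, -1, 0, -0.15, 0.9, 0, -1, 0, -0.2, 1, 0, -1, 0, -0.25, 1, 0]'

```text
t: 11.78
eef_pos: [0.5302, 0.0435, 0.1083]
ee_rot: [[-0.0, -0.0, -1.0], [-0.0, -1.0, 0.0], [-1.0, 0.0, 0.0]]
ft_force: [0.1, -0.5, -0.2]
gripper_width: -0.004
```

Run:
```python
from h import *
d=snap('side','side5')
crop('side5',130,120,390,384,2.2,'c9')
```

```text
(no output)
```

View pics/c9.png

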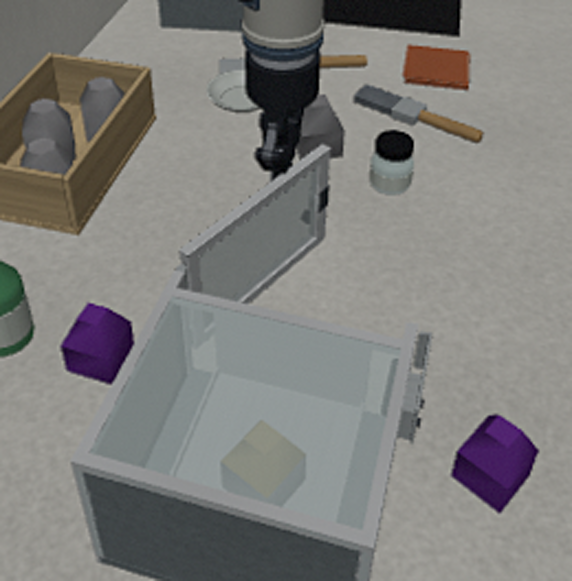

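send_rows --deltas '[-1, -0.3, -0.3, 1, 0, -1, 0, -0.4, 1, 0, -1, 0, -0.45, 1, 0, -1, 0, -0.5, 1, 0, -1, 0, -0.55, 1, 0, -1, 0, -0.6, 0.95, 0, -1, 0, -0.65, 0.9, 0, -1, 0, -0.7, 0.9, 0, -1, 0, -0.8, 0.85, 0, -1, 0, -0.85, 0.8, 0, -1, 0, -0.9, 0.75, 0]'

```text
t: 13.2
eef_pos: [0.4291, 0.111, 0.1115]
ee_rot: [[0.001, -0.001, -1.0], [0.0, -1.0, 0.001], [-1.0, -0.0, -0.001]]
ft_force: [2.4, 1.1, 3.0]
gripper_width: -0.001
```

Run:
```python
from h import *
d=snap('side','side6')
crop('side6',130,120,390,384,2.2,'c10')
```

```text
(no output)
```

View pics/c10.png

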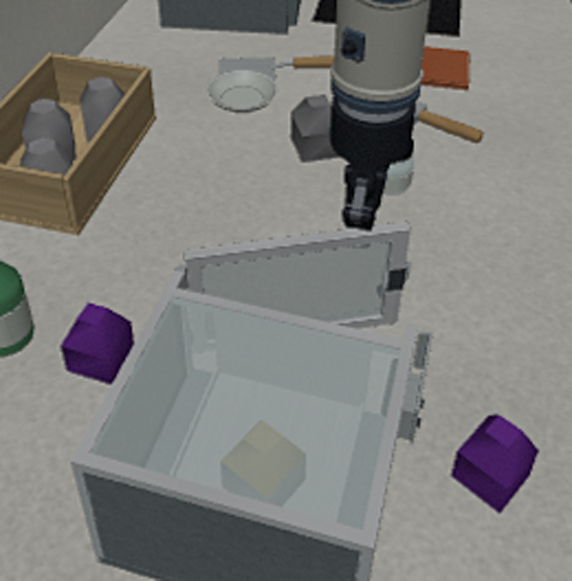

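send_rows --deltas '[-1, 0, -0.9, 0.65, 0, -1, 0, -0.9, 0.6, 0, -1, 0, -0.9, 0.55, 0, -1, 0, -0.9, 0.5, 0, -1, 0, -0.6, 0.3, 0, -1, 0, -0.4, 0.1, 0]'

```text
t: 14.0
eef_pos: [0.4024, 0.1569, 0.1115]
ee_rot: [[0.0, -0.0, -1.0], [-0.0, -1.0, 0.0], [-1.0, 0.0, -0.0]]
ft_force: [4.3, 0.3, 5.6]
gripper_width: -0.003
```

send_rows --deltas '[-1, 0, -0.4, 0.1, 0, -1, 0, -0.4, 0.1, 0, -1, 0, -0.3, 0.1, 0]'

```text
t: 14.38
eef_pos: [0.3999, 0.1673, 0.1117]
ee_rot: [[0.001, -0.001, -1.0], [-0.001, -1.0, 0.001], [-1.0, 0.001, -0.001]]
ft_force: [5.6, -1.7, 6.1]
gripper_width: -0.001
```

Run:
```python
from h import *
d=snap('side','side7')
crop('side7',200,170,350,290,5,'c11')
s=readout.sense();print(s['ft_force'],s['ft_torque'],s['eef_pos'],s['joint_positions'])
```

```text
[ 4.40352785 -0.91936628  6.13111788] [-0.03190445 -0.57221286  0.0049369 ] [0.39980364 0.16751668 0.11168931] [ 3.19041030e-01 -3.63613073e-01  1.85634405e+00 -9.93960590e-04
  1.64788899e+00  1.89061576e+00]
```

View pics/c11.png

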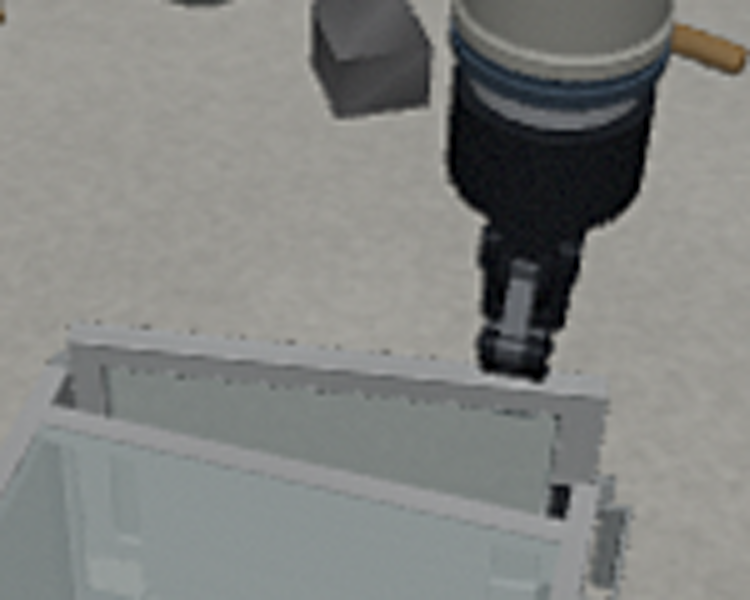

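send_rows --deltas '[-1, 0, 0.5, 0, 0, -1, 0, 0.5, 0, 0, -1, 0, 0.2, 0, 0, -1, 0, 0, 0, 0]'

```text
t: 14.92
eef_pos: [0.399, 0.1552, 0.1108]
ee_rot: [[-0.001, -0.001, -1.0], [-0.0, -1.0, 0.001], [-1.0, 0.0, 0.001]]
ft_force: [1.2, -0.6, 2.7]
gripper_width: -0.005
```

Run:
```python
from h import *
d=snap('side','side8')
crop('side8',200,170,350,290,5,'c12')
for i in range(4):
  s=readout.sense();print(s['ft_force'],s['ft_torque'],s['eef_pos']);imaging.snapshot('top')
```

```text
[ 0.50430626 -1.78075501  2.47170084] [-0.10797353 -0.07597817 -0.0449041 ] [0.39899668 0.15522258 0.1108109 ]
[ 0.46922285 -1.33039918  2.87075285] [-0.08763612 -0.04159766  0.0377761 ] [0.39903602 0.15525134 0.11083632]
[ 1.03100123 -2.15432113  2.95908752] [-0.13886564  0.03196514  0.02301905] [0.39904106 0.1552853  0.11081348]
[ 1.20406462 -2.08786017  2.75228224] [-0.14841486 -0.04678191 -0.05186526] [0.39905775 0.15528308 0.11084682]
```

View pics/c12.png

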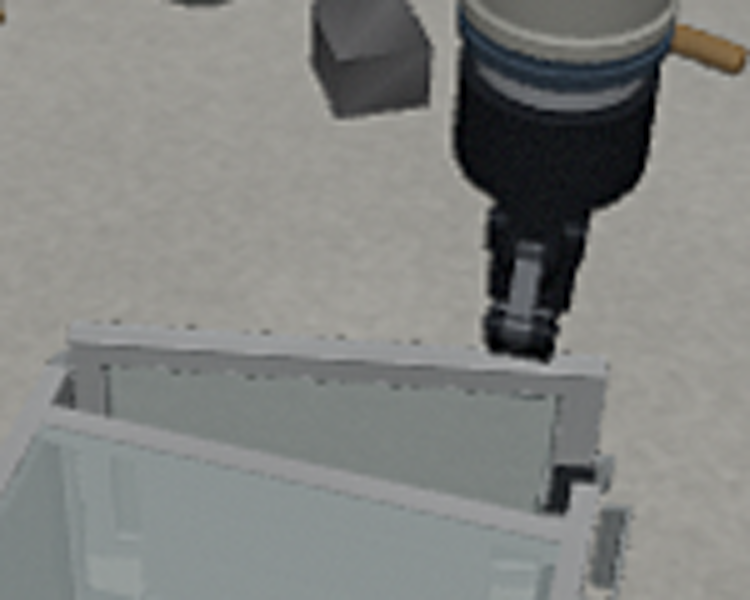

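send_rows --deltas '[-1, 0, 1, 0, 0, -1, 0, 1, 0, 0, -1, 0, 1, 0, 0, -1, 0, 0, 0, 0, -1, 0, 0, 0, 0]'

```text
t: 15.8
eef_pos: [0.3995, 0.1254, 0.1113]
ee_rot: [[0.0, -0.001, -1.0], [0.0, -1.0, 0.001], [-1.0, -0.0, -0.0]]
ft_force: [-1.2, -0.3, -0.1]
gripper_width: 0.003
```

Run:
```python
from h import *
d=snap('side','side9')
crop('side9',200,170,350,290,5,'c13')
for i in range(3):
  s=readout.sense();print(s['ft_force'],s['ft_torque'],s['eef_pos']);snap('top','top9')
crop('top9',40,100,300,320,2.8,'c14')
```

```text
[ 0.02988801 -0.12344852  0.65206637] [-0.01675869 -0.00582502  0.0021649 ] [0.39949231 0.12549327 0.1112969 ]
[ 0.11729877  0.63819279 -0.75317017] [ 0.02462088 -0.06065314  0.05482042] [0.3994628  0.12558815 0.11130266]
[-0.17334581  0.07857158  0.34831537] [ 0.00038544 -0.05115468  0.00295541] [0.39946247 0.12564629 0.11129932]
```

View pics/c13.png

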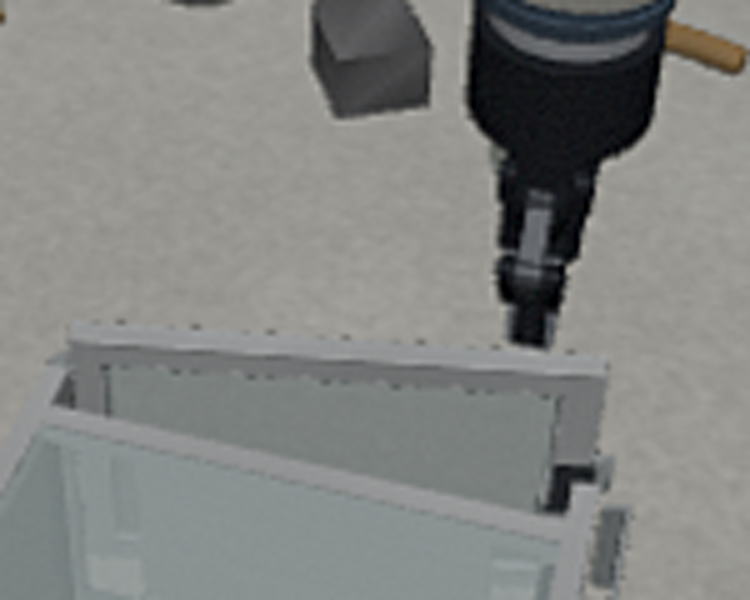

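View pics/c14.png

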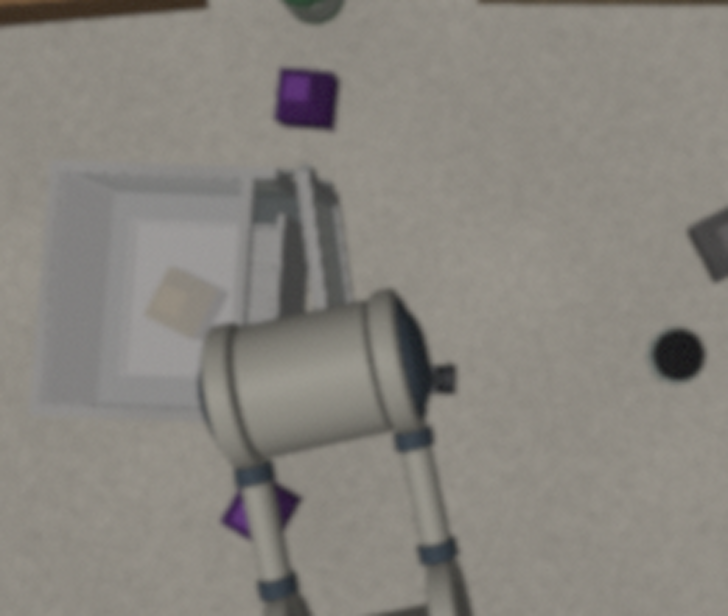

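send_rows --deltas '[-1, -1.3, 0, 0, 0, -1, 0, -1, -0.2, 0, -1, 0, -1, 0, 0, -1, 0, -0.5, 0, 0, -1, 0, -0.4, 0, 0, -1, 0, -0.4, 0.1, 0, -1, 0, -0.4, 0.1, 0, -1, 0, -0.4, 0.1, 0]'

```text
t: 17.0
eef_pos: [0.3986, 0.1663, 0.1243]
ee_rot: [[0.0, -0.001, -1.0], [-0.001, -1.0, 0.001], [-1.0, 0.001, -0.0]]
ft_force: [1.4, -2.0, -1.1]
gripper_width: 0.002
```

send_rows --deltas '[-1, 0, -0.3, 0.05, 0, -1, 0, -0.3, 0.05, 0, -1, 0, -0.3, 0.05, 0]'

```text
t: 17.38
eef_pos: [0.3971, 0.1755, 0.1244]
ee_rot: [[0.0, -0.001, -1.0], [-0.0, -1.0, 0.001], [-1.0, 0.0, -0.0]]
ft_force: [2.4, -2.2, -0.2]
gripper_width: 0.0
```

send_rows --deltas '[-1, 0, -0.2, 0.03, 0, -1, 0, -0.2, 0.03, 0, -1, 0, -0.1, 0, 0]'

```text
t: 17.75
eef_pos: [0.3964, 0.1805, 0.1244]
ee_rot: [[0.0, -0.0, -1.0], [-0.0, -1.0, 0.0], [-1.0, 0.0, -0.0]]
ft_force: [1.7, -1.6, 0.7]
gripper_width: 0.001
```

send_rows --deltas '[-1, 0, -0.1, 0.02, 0, -1, 0, -0.1, 0.02, 0, -1, 0, -0.1, 0.02, 0]'

```text
t: 18.12
eef_pos: [0.3958, 0.1834, 0.1243]
ee_rot: [[0.0, -0.001, -1.0], [-0.0, -1.0, 0.001], [-1.0, 0.0, -0.0]]
ft_force: [2.0, -2.6, 0.3]
gripper_width: 0.001
```

send_rows --deltas '[-1, 0, -0.1, 0.02, 0, -1, 0, -0.1, 0.02, 0]'

```text
t: 18.38
eef_pos: [0.3956, 0.185, 0.1244]
ee_rot: [[0.001, -0.001, -1.0], [-0.001, -1.0, 0.001], [-1.0, 0.001, -0.001]]
ft_force: [3.5, -5.8, 1.1]
gripper_width: 0.001
```

send_rows --deltas '[-1, 0, -0.1, 0.02, 0, -1, 0, -0.1, 0.02, 0]'

```text
t: 18.62
eef_pos: [0.3955, 0.1868, 0.1244]
ee_rot: [[0.001, -0.001, -1.0], [-0.002, -1.0, 0.001], [-1.0, 0.002, -0.001]]
ft_force: [4.2, -5.5, 0.5]
gripper_width: 0.007
```

send_rows --deltas '[-1, 0, -0.1, 0, 0, -1, 0, -0.1, 0, 0]'

```text
t: 18.88
eef_pos: [0.3954, 0.1886, 0.1243]
ee_rot: [[0.001, -0.001, -1.0], [-0.002, -1.0, 0.001], [-1.0, 0.002, -0.001]]
ft_force: [4.7, -7.1, 0.1]
gripper_width: -0.006
```

send_rows --deltas '[-1, 0, -0.1, 0, 0, -1, 0, 0, 0, 0]'

```text
t: 19.12
eef_pos: [0.3954, 0.1896, 0.1243]
ee_rot: [[0.001, -0.001, -1.0], [-0.002, -1.0, 0.001], [-1.0, 0.002, -0.001]]
ft_force: [3.2, -6.5, 1.4]
gripper_width: 0.002
```

send_rows --deltas '[-1, 0, -0.1, 0, 0, -1, 0, 0, 0, 0]'

```text
t: 19.38
eef_pos: [0.395, 0.1914, 0.1243]
ee_rot: [[-0.0, -0.001, -1.0], [0.0, -1.0, 0.001], [-1.0, -0.0, 0.0]]
ft_force: [2.1, -2.6, -0.5]
gripper_width: 0.001
```

send_rows --deltas '[-1, 0, -0.1, 0, 0, -1, 0, 0, 0, 0]'

```text
t: 19.62
eef_pos: [0.3945, 0.193, 0.1241]
ee_rot: [[-0.001, 0.0, -1.0], [0.001, -1.0, -0.0], [-1.0, -0.001, 0.001]]
ft_force: [0.1, 1.1, -0.2]
gripper_width: -0.004
```

send_rows --deltas '[-1, 0, -0.1, 0, 0, -1, 0, 0, 0, 0]'

```text
t: 19.88
eef_pos: [0.3947, 0.1936, 0.1241]
ee_rot: [[-0.001, -0.0, -1.0], [-0.0, -1.0, 0.0], [-1.0, 0.0, 0.001]]
ft_force: [-1.0, -0.5, -0.5]
gripper_width: 0.0
```

send_rows --deltas '[-1, 0, -0.1, 0, 0, -1, 0, 0, 0, 0]'

```text
t: 20.12
eef_pos: [0.3947, 0.1941, 0.1241]
ee_rot: [[-0.001, -0.001, -1.0], [-0.001, -1.0, 0.001], [-1.0, 0.001, 0.001]]
ft_force: [-1.8, -3.2, 0.3]
gripper_width: 0.001
```

send_rows --deltas '[-1, 0, -0.1, 0, 0, -1, 0, 0, 0, 0]'

```text
t: 20.38
eef_pos: [0.3947, 0.1946, 0.1241]
ee_rot: [[-0.001, -0.001, -1.0], [-0.002, -1.0, 0.001], [-1.0, 0.002, 0.001]]
ft_force: [-2.3, -6.7, 1.3]
gripper_width: -0.003
```

send_rows --deltas '[-1, 0, -0.1, 0, 0, -1, 0, 0, 0, 0]'

```text
t: 20.62
eef_pos: [0.3947, 0.1948, 0.1241]
ee_rot: [[-0.001, -0.002, -1.0], [-0.004, -1.0, 0.002], [-1.0, 0.004, 0.001]]
ft_force: [-3.3, -10.6, 2.4]
gripper_width: -0.004
```

send_rows --deltas '[-1, 0, -0.05, 0, 0, -1, 0, 0, 0, 0]'

```text
t: 20.88
eef_pos: [0.3947, 0.1948, 0.1241]
ee_rot: [[-0.001, -0.002, -1.0], [-0.005, -1.0, 0.002], [-1.0, 0.005, 0.001]]
ft_force: [-3.0, -11.9, 2.4]
gripper_width: 0.0
```

send_rows --deltas '[-1, 0, 0.2, 0, 0, -1, 0, 0.2, 0, 0, -1, 0, 0.5, 0, 0, -1, 0, 1, 0, 0, -1, 0, 2, 0, 0, -1, 0, 3, 0, 0, -1, -4, 2, 0, 0, -1, -5, 3, 0, 0, -1, -3, 4, 0, 0, -1, 0, 5, 0, 0, -1, 0, 5, 0, 0, -1, 0, 5, 0, 0]'

```text
t: 22.38
eef_pos: [0.3945, -0.1139, 0.2447]
ee_rot: [[0.002, -0.0, -1.0], [-0.0, -1.0, 0.0], [-1.0, 0.0, -0.002]]
ft_force: [0.9, 0.4, -1.1]
gripper_width: -0.002
```

send_rows --deltas '[-1, 0, 5, 0, 0, -1, 0, 0, 0, 0, -1, 0, 0, 0, 0, -1, 0, 0, 0, 0]'

```text
t: 22.88
eef_pos: [0.395, -0.1611, 0.2445]
ee_rot: [[0.001, 0.001, -1.0], [0.0, -1.0, -0.001], [-1.0, -0.0, -0.001]]
ft_force: [0.9, 0.2, 0.2]
gripper_width: -0.001
```

Run:
```python
from h import *
d=snap('side','side10');t=snap('top','top10')
crop('side10',160,170,360,320,4,'c15'); crop('top10',40,100,300,320,2.8,'c16')
s=readout.sense();print(s['ft_force'],s['eef_pos'])
```

```text
[ 0.01629835  0.61959951 -0.62702316] [ 0.39503598 -0.16106502  0.24453571]
```

View pics/c15.png

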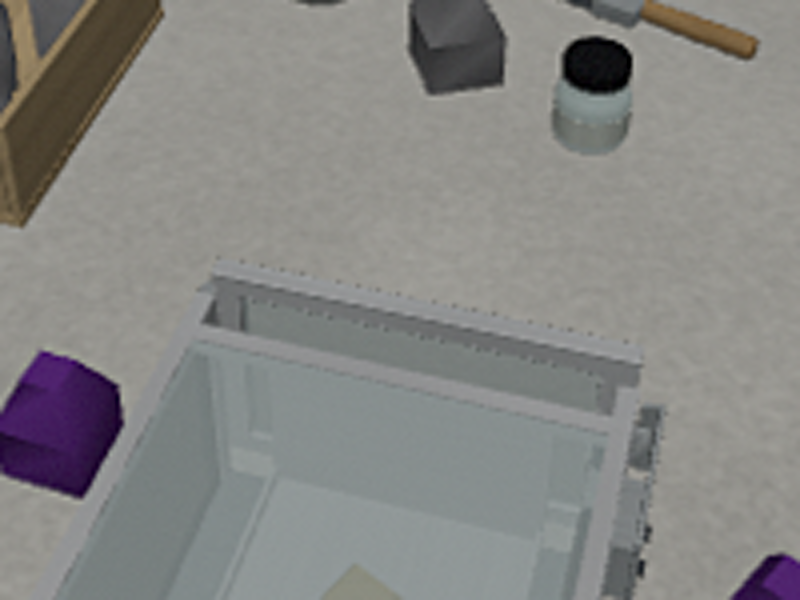

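View pics/c16.png

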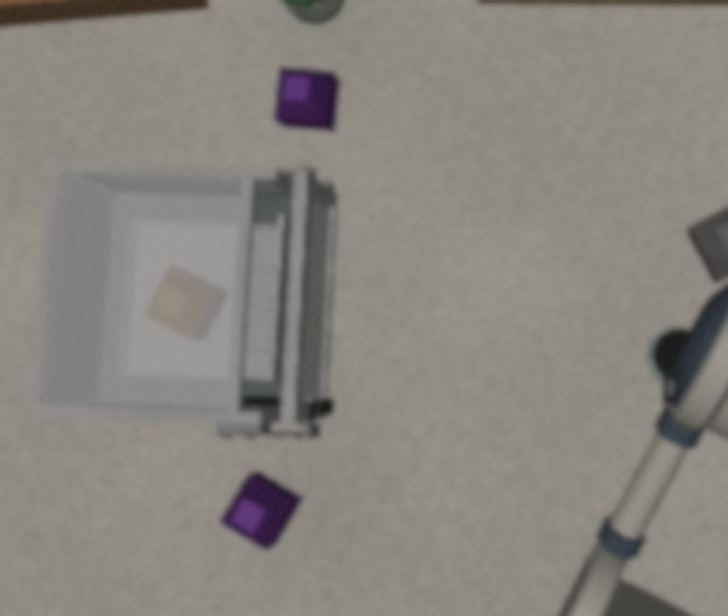

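Run:
```python
from h import *
import time
t=load('top10');s=load('side10')
c=lambda x,y:(40+x/2.8,100+y/2.8); q=lambda x,y:(160+x/4,170+y/4)
def ang(d,a,b): p=pt(d,*a,.15);r=pt(d,*b,.15);v=r-p;print(p,r,np.arctan2(v[1],-v[0]))
print('roof');ang(t,c(254,178),c(240,410));ang(s,q(205,345),q(612,432))
print('door');ang(t,c(314,172),c(301,425));ang(s,q(217,261),q(640,346))
```

```text
roof
[0.57353984 0.24911472 0.15      ] [0.37045694 0.25333175 0.15      ] 0.020762065555368598
[0.56545874 0.26335966 0.15      ] [0.36764635 0.26515868 0.15      ] 0.009094337582412392
door
[0.57943984 0.19638664 0.15      ] [0.35808607 0.20019096 0.15      ] 0.01718491566780058
[0.579322   0.20757195 0.15      ] [0.36128769 0.20954436 0.15      ] 0.009046076025612035
```

Run:
```python
from h import *
print(arm.close_job())
```

```text
the job is handed in; nothing more can be done
None
```

I slid the tray home, shut the door until it latched, backed the arm well clear and handed the job in. The job finished at about 23 s of the 59 s allowed. No verdict is reported, so this rests on my own checks.

**Tray:** I pushed it home with the closed fingers until it met its rigid stop, with the door still wide open. The push reached about 28 N on the tray plate once it was at the stop. The block stood upright inside afterwards.

**Door:** I swung it in slowly and felt the bolt ride up to about 7 N. The force then fell to about 0 as the bolt snapped in. I met the hard stop about 2 mm further on and leaned on it with about 12.5 N in all.

**Final check:** About 1.5 s after letting go, both cameras showed the door parallel to the cabinet front, within about 0.01 rad. It had not sprung back. The block was upright on the tray, the wrist force read about zero, and I saw no bystander disturbed, though I only checked them by eye.

**One thing went wrong on the way:** on the first push at the door, the force readings rose to about 6 N upward and 5 N sideways. I took this to be the fingers' wider part riding on the door's top edge. I backed off, raised the tool 13 mm and repeated the push, and the upward force did not come back.

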